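Empty tin into the pedal-lid recycling caddy

ROBOT

A 6-joint arm with a two-finger parallel gripper is mounted at the origin on the work surface. World frame = base frame: x ahead of the robot, y to its left, z up, the work surface at z = 0. Lengths are in m, angles in rad, forces in N, time in s.
With the tool pointing down it reaches from about 0.325 to 0.775 m from the base axis. Payload 5.5 kg.
Tool frame: the origin (TCP) lies at the very end of the fingers, on their centre line; the grasp point (between the pads) lies 19 mm behind it; y points along the fingers, x is the direction in which the jaws open and shut, and the axes are right-handed (so a half turn about y gives the same grasp; the last joint's range is limited). The gripper opens to 85 mm and grips with 20 to 120 N. Pads are 22 mm wide; open, the fingers measure 114 mm over their backs; the gripper's body (76 mm by 85 mm) begins 54 mm behind the grasp point. The pads swing forward as they close: fully open they stand 13 mm farther back than shut.
Start: joints at [1.187, 0.091, 1.231, -0, 1.82, -0.057], TCP at [0.193, 0.568, 0.231] pointing down, gripper open.
Joint ranges: [-2.87, 2.87], [-0.86, 2.18], [0.17, 2.46], [-1.51, 4.65], [0.06, 2.69], [-2.65, 2.65]. Speed limits (rad/s): [2.57, 2.57, 3.01, 3.14, 3.14, 3.14].

INTERFACE

Orientations are given as a 3x3 rotation matrix whose columns are the frame's x, y, z axes.
In Python, from plant import manip gives the robot as it stands.
- The arm moves only by the tool arm_command, never from a script. Its argument "motion" is a list of rows, each an object of numbers: "tx", "ty", "tz": the shift along the tool's x, y, z in m; "twist": the turn about the tool's y in rad; "hand": the gripper's target within -1 to 1 (fully open at 1, half-way at 0, shut at -1). In form: [{"tx": .., "ty": .., "tz": .., "twist": .., "hand": ..}, ...]. A call has 1 to 20 rows; each row shifts and turns the commanded pose from where the row before left it, along the tool's axes as they then stand; what a row does not reach is not made up. A row lasts 1/12 s, in which the tool goes at most 41.7 mm and 7.16 degrees, less where a joint would pass 70% of its speed; a pose out of reach is approached as far as the arm can. A call with a gripper value outside its range is refused whole. The fingers move at their own pace and stop on an object; the grip force is fixed at half the most. Time passes only in rows, so rows that do not move let the fingers close. It gives the time, the measured TCP pose, the force and the opening at its end, in the units of the state.
- manip.read_state(): the state, without advancing time (a new reading comes with each control period).
- manip.grab_frame(name): name is "scene" or "top" or "wrist"; returns a dict with "pixels" (400x640x3 uint8, red, green, blue), "fov_y" (degrees; the focal length in pixels is half the picture's height over the tangent of half this angle, whatever the lens; pixels are square), "cx", "cy" (the principal point, pixels), "T" (4x4, takes a point from camera to world coordinates). Camera axes: x right, y down, z forward; pixel columns grow to the right and rows downward; lengths in m; the calibration is good to about 2 mm. The wrist camera is an equidistant fisheye: a pixel r from the principal point sees the ray r / f radians off the axis. A picture is of the moment at which its call begins. There is no depth.
- manip.sign_off(): hands the job in, once; it reports no verdict.
The state is a dict: "time_s": time; "joint_pos": joint angles; "joint_velocities": joint speeds; "joint_torque": joint torques, N m; "eef_pos": TCP position; "ee_rot": TCP orientation; "wrist_force": force on the tool from outside, world axes, zero at the start; "ft_torque": the same for the moment, N m; "width": finger opening in m.
Only numpy, scipy, OpenCV 4.12 (cv2) and the standard library are available. Lean on these libraries where they do the work, as an engineer would, in place of code of your own. Each camera call takes 0.05 s, during which the arm holds its last target. There are 200 camera calls.

TASK

Take the empty tin off the draining rack and lay it crosswise on the loading tray of the recycling caddy, so that it rolls down and rests against the closed lid. Then press the pedal gently down until it sits on its rubber stop, which opens the lid so the tin rolls in, and ease the pedal slowly back up so that the lid closes softly without slamming; never load the pedal with more than 20 N, move the lid only by the pedal, and leave everything else where it stands.

Things in the scene. Friction and masses are not known exactly. Their poses are not given: they have to be found in the camera images.
- tin_center (a point): The empty tin: a plain cylinder 53 mm in diameter and 80 mm long, about 45 g, bare metal ends and a white paper band. It starts lying on the draining rack. The point is its centre; its y axis runs along the cylinder's axis (the tin may have rolled about y).
- rack: Small steel wire draining rack, 120 mm (x) by 140 mm (y), fixed. Origin on the table under its middle. The tin lies along the rack's y in the groove between the two middle bars (6 mm wires, tops 33 mm above the table), its centre 55 mm above the table. The outer bars, 60 mm either side, are as low.
- caddy: Recycling caddy: grey open bin, 210 x 210 mm, walls 165 mm high, front (-x) wall 125 mm; fixed. Origin on the table under the bin's middle; x points from the loading tray to the bin, z up. The tray sticks out in front (-x), the pedal at the -y side (right, seen from the robot), over a black foot plate 14 mm high.
- tray_spot (a point): Point on the aluminium loading tray's surface, on its midline, 165 mm in front of the bin's middle, 137 mm above the table. The tray is 125 mm long, slopes 0.14 rad down to the bin, sides 20 mm high, 116 mm apart. A tin laid here along the caddy's y and let go, fingers clear, rolls 30 mm on to rest against the lid's flap, 108 mm in front of the bin's middle.
- lid (a joint): Opening angle (rad) of the steel lid, 0 = closed. Hinge along the far (+x) rim, 166 mm up; a flap 40 mm deep hangs from its front edge, 210 mm from the hinge. It opens 1.75 rad per rad of pedal. The tin passes under the flap from about 0.28 rad; with the pedal on its stop it stands at 0.3 to 0.46 rad. Its weight varies. It slams shut if the pedal is let go.
- pedal: Pedal lever, steel with a ribbed grey plastic pad. Origin on its hinge, 68 mm above the table, hinge axis along the caddy's x; the lever runs 150 mm along its own -y, and the pad swings down when pressed, 0.17 to 0.26 rad to the stop. Sprung up: at the pad about 5 N at the start of travel, 7 to 12 N just above the stop, depending on the lid's weight.
- pedal_pad (a point): Middle of the pad's upper face; the pad is 70 mm (caddy x) by 60 mm (y), 78 mm above the table at rest and 155 mm from the hinge. Press here straight down: it sinks 26 to 41 mm until the lever meets the stop, then force rises by about 4 to 10 N per mm. Press it from above with closed fingers.
- stop: The screw-adjustable rubber stop under the lever, a black post 22 mm in diameter on a steel foot, 90 mm from the pedal's hinge along the lever. Origin in the middle of its foot, 11 mm above the table; its top is screwed to somewhere between 30 and 37 mm above that, differently at each start and not measured: where the pedal meets it must be felt.
- tin_upright: Bystander: a full tin of the same size (53 x 80 mm), standing upright on the table. Origin under its middle.
- mug: Bystander: white mug, 80 mm wide, 90 mm high. Origin under its middle.
- bottle: Bystander: clear bottle, 60 mm wide, 190 mm high. Origin under its middle.
- bowl: Bystander: blue bowl, 130 mm wide, 50 mm high. Origin under its middle.
- spoon: Bystander: spoon lying on the table.
- jar: Bystander: glass jar, 70 mm wide, 90 mm high. Origin under its middle.
- sponge: Bystander: yellow sponge block, 110 x 70 x 30 mm. Origin under its middle.
There are look-alikes about, which are no part of the job. Leave any blue or red look-alike of the part that bears tin_center alone.

How it is judged:
On the way, in this order (a step that is already met when the one before it is completed fails the run):
1. the tin lies in the loading tray, let go, at rest against the closed lid (x of tin_center in the frame of caddy between -0.15 and -0.12 m and y of tin_center in the frame of caddy between -0.03 and 0.03 m and z of tin_center in the frame of caddy between 0.14 and 0.175 m and linear speed of tin below 0.02 m/s and contact force between the fingers and tin below 0.1 N and value of joint lid below 0.03 rad), for 0.2 s.
2. the pedal is held down on its rubber stop, the lid stands open and the tin is inside the bin (contact force between pedal and stop above 1.5 N and value of joint lid above 0.28 rad and x of tin_center in the frame of caddy between -0.1 and 0.1 m and y of tin_center in the frame of caddy between -0.1 and 0.1 m and z of tin_center in the frame of caddy below 0.085 m), for 0.4 s.
At the end, for the whole second after the job is handed in: The tin lies at rest in the bin (its centre within the walls and below 85 mm), the lid is closed (below 0.03 rad) with the pedal up (x of tin_center in the frame of caddy between -0.1 and 0.1 m and y of tin_center in the frame of caddy between -0.1 and 0.1 m and z of tin_center in the frame of caddy below 0.085 m and value of joint lid below 0.03 rad and linear speed of tin below 0.02 m/s); the robot touches nothing.
It fails at once if the pedal is loaded with more than 20 N (contact force between any of the fingers, the arm and pedal above 20 N).
It fails at once if the lid falls or slams (closing faster than 1.2 rad/s) (velocity of joint lid below -1.2 rad/s).
It fails at once if the robot touches the lid (more than 2 N) (contact force between any of the fingers, the arm and lid above 2 N).
It fails at once if a bystander is moved by more than 30 mm (distance of any of tin_upright, mug, bottle, bowl, spoon, jar, sponge from where it was at the start of the episode above 0.03 m).
It also fails if it takes over 64 s, if anything falls off the work surface, if the arm or the gripper's body presses on something with over 40 N, if the wrist force passes 120 N, or if a joint passes its speed limit or range.

## Working session

There is one attempt and no reset: what is moved stays moved. The work goes in short steps, Python scripts to look and compute and a tool call to move; the robot and the scene stay as the last step left them, time stands still between calls to the robot, and variables do not carry over. Pictures are saved under pics/ and viewed, about 8 in all and at most 12, crops included, and the job is handed in when it is done.

Besides the shell and the picture viewer there is one more tool, called after "Emit:" as name(argument=value, ...) on one line, values as JSON. arm_command: Moves the arm, as the interface text tells. Its arguments: {"type":"object","properties":{"motion":{"type":"array","items":{"type":"object","properties":{"tx":{"type":"number"},"ty":{"type":"number"},"tz":{"type":"number"},"twist":{"type":"number"},"hand":{"type":"number"}}}}},"required":["motion"]}

```bash
mkdir -p pics; cat > h.py <<'E'
from plant import manip
import numpy as np, cv2, json
def snap(n,fn):
    f=manip.grab_frame(n); cv2.imwrite('pics/%s.png'%fn,f['pixels'][:,:,::-1])
    json.dump({k:np.array(f[k]).tolist() for k in('fov_y','cx','cy','T')},open('pics/%s.json'%fn,'w')); return f
def ray(fn,u,v,fish=False):
    c=json.load(open('pics/%s.json'%fn)); T=np.array(c['T']); f=200/np.tan(np.radians(c['fov_y']/2))
    d=np.array([u-c['cx'],v-c['cy']])
    if fish:
        r=np.hypot(*d)+1e-9; t=r/f; d=np.array([*(d/r*np.sin(t)),np.cos(t)])
    else: d=np.array([*(d/f),1.])
    return T[:3,3],T[:3,:3]@d
def at(fn,u,v,z,fish=False):
    o,d=ray(fn,u,v,fish); return (o+d*(z-o[2])/d[2]).round(4)
def proj(fn,P):
    c=json.load(open('pics/%s.json'%fn)); T=np.array(c['T']); f=200/np.tan(np.radians(c['fov_y']/2))
    p=T[:3,:3].T@(np.array(P)-T[:3,3]); return (p[:2]/p[2]*f+[c['cx'],c['cy']]).round(1)
def crop(fn,x0,y0,x1,y1,k,out):
    cv2.imwrite('pics/%s.png'%out,cv2.resize(cv2.imread('pics/%s.png'%fn)[y0:y1,x0:x1],None,fx=k,fy=k,interpolation=cv2.INTER_CUBIC))
E
python3 - <<'E'
from h import *
for n in('scene','top'): f=snap(n,n); print(n,f['fov_y'],f['T'].round(3).tolist())
s=manip.read_state(); print(s['time_s'],s['eef_pos'],np.round(s['ee_rot'],3).tolist(),s['width'],s['wrist_force'])
E
```

```text
scene 50.27625515327829 [[0.68, 0.634, -0.368, 1.001], [0.733, -0.58, 0.355, -0.387], [0.012, -0.511, -0.859, 1.251], [0.0, 0.0, 0.0, 1.0]]
top 44.427928679874874 [[0.013, -0.998, 0.063, 0.415], [-1.0, -0.013, 0.0, 0.065], [0.0, -0.063, -0.998, 1.919], [0.0, 0.0, 0.0, 1.0]]
0.1 [0.19250761 0.56801584 0.23025243] [[0.321, -0.001, -0.947], [0.947, -0.002, 0.321], [-0.002, -1.0, 0.0]] 0.08526162012566289 [-0.5547788   0.71891124  0.33566705]
```

View pics/top.png

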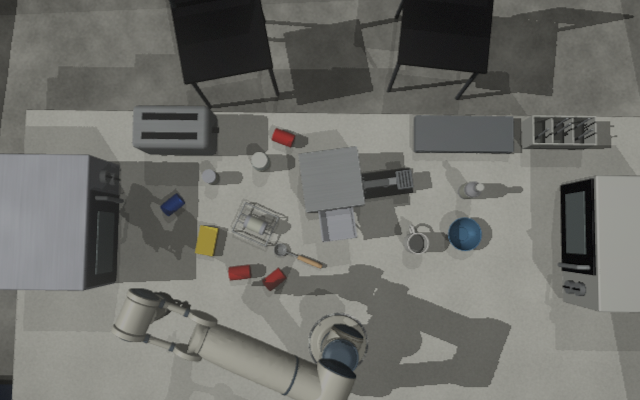

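View pics/scene.png

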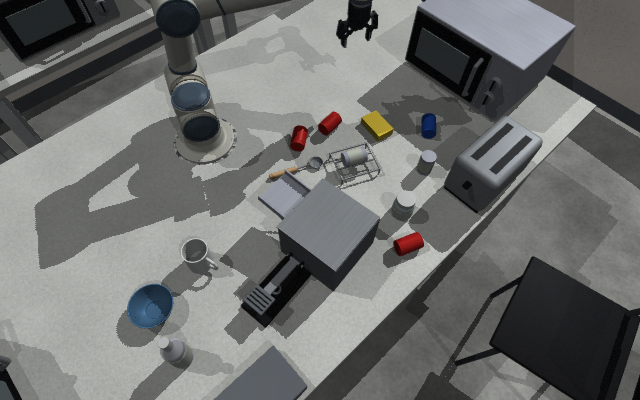

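The tin is on the rack at about (257,222) in the top view. The caddy is at (331,180), the tray at (338,224) and the pedal pad at (404,179). I'll enlarge both views.

```bash
python3 -c "
from h import *
crop('top',225,135,425,275,4,'topc'); crop('scene',240,130,400,330,3,'scc0'); crop('scene',230,130,430,330,3,'scc')"
```

```text
(no output)
```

View pics/topc.png

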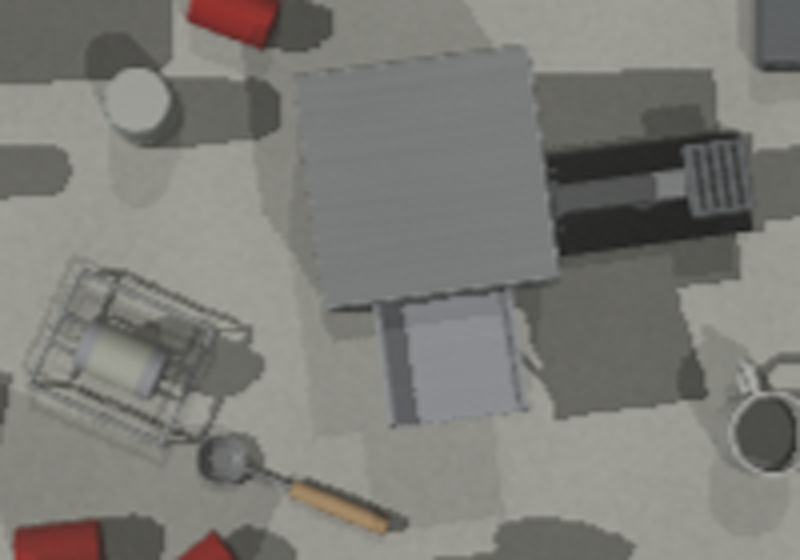

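View pics/scc.png

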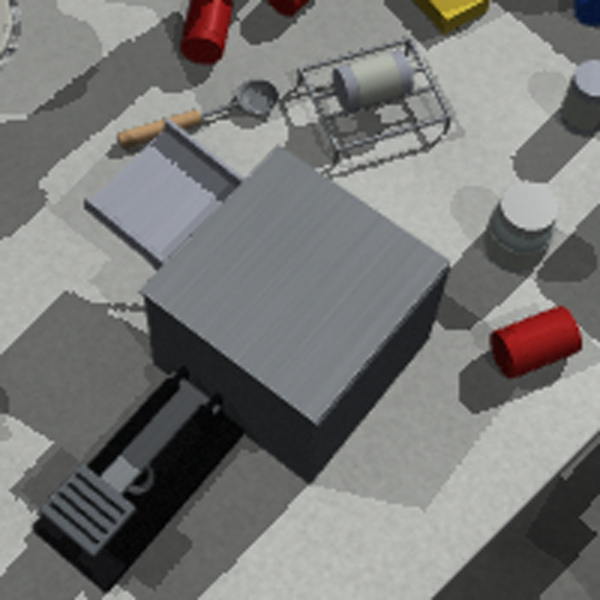

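Top crop: the lid corners are at (297,74), (525,46), (557,276) and (328,307). The tin centre is at (121,358) with ends at about (85,345) and (158,371), and the pad centre is at (718,178). The spoon lies between the tin and the tray.

```bash
python3 - <<'E'
from h import *
t=lambda x,y,z: at('top',x/4+225,y/4+135,z)
L=np.array([t(*p,.168) for p in[(297,74),(525,46),(557,276),(328,307)]]); print(L,L.mean(0))
x=(L[0]+L[1]-L[2]-L[3]); print('lid yaw',np.arctan2(x[1],x[0])); y=L[0]+L[3]-L[1]-L[2]; print(np.arctan2(-y[0],y[1]), np.linalg.norm(x)/2,np.linalg.norm(y)/2)
a,b=t(85,345,.055),t(158,371,.055); print('tin',t(121,358,.055),a,b,np.arctan2(*(a-b)[1::-1]))
s=lambda x,y,z: at('scene',x/3+230,y/3+130,z)
print('tin scene',s(374,80,.055), s(344,88,.055),s(404,74,.055)); print('pad top',t(718,178,.078),'scene',s(87,507,.078))
M=np.array([s(*p,.168) for p in[(281,148),(448,264),(318,423),(145,291)]]); print('lid scene',M,M.mean(0))
print('tray edge',t(392,425,.155),t(527,408,.155))
E
```

```text
[[ 0.7101  0.1529  0.168 ]
 [ 0.7382 -0.0525  0.168 ]
 [ 0.5305 -0.0829  0.168 ]
 [ 0.5001  0.1218  0.168 ]] [0.619725 0.034825 0.168   ]
lid yaw 0.146184560990914
0.141692220522637 0.2111015987623021 0.20712572269035057
tin [0.4546 0.3217 0.055 ] [0.4665 0.3562 0.055 ] [0.4427 0.2862 0.055 ] 1.2430578200143407
tin scene [0.4541 0.3205 0.055 ] [0.4387 0.2868 0.055 ] [0.4715 0.3525 0.055 ]
pad top [ 0.6312 -0.2419  0.078 ] scene [ 0.6302 -0.2438  0.078 ]
lid scene [[ 0.502   0.1232  0.168 ]
 [ 0.7073  0.1504  0.168 ]
 [ 0.7387 -0.0544  0.168 ]
 [ 0.533  -0.0831  0.168 ]] [0.62025  0.034025 0.168   ]
tray edge [0.3954 0.0632 0.155 ] [ 0.4122 -0.0579  0.155 ]
```

Emit:
arm_command(motion=[{"tx":-0.0107,"tz":-0.0234,"hand":1},{"tx":-0.0107,"tz":-0.0234,"hand":1},{"tx":-0.0107,"tz":-0.0234,"hand":1},{"tx":-0.0107,"tz":-0.0234,"hand":1},{"tx":-0.0107,"tz":-0.0234,"hand":1},{"tx":-0.0107,"tz":-0.0234,"hand":1},{"tx":-0.0107,"tz":-0.0234,"hand":1},{"tx":-0.0107,"tz":-0.0234,"hand":1},{"tx":-0.0107,"tz":-0.0234,"hand":1},{"tx":-0.0107,"tz":-0.0234,"hand":1},{"tx":-0.0107,"tz":-0.0234,"hand":1},{"tx":-0.0107,"tz":-0.0234,"hand":1},{"tx":-0.0107,"tz":-0.0234,"hand":1},{"tx":-0.0107,"tz":-0.0234,"hand":1},{"twist":0.12,"hand":1},{"twist":0.12,"hand":1},{"twist":0.12,"hand":1},{"twist":0.12,"hand":1},{"twist":0.12,"hand":1},{"twist":0.12,"hand":1}])

```text
invalid input
```

Emit:
arm_command(motion=[{"twist":0.12,"hand":1},{"twist":0.12,"hand":1},{"twist":0.12,"hand":1},{"twist":0.12,"hand":1},{"twist":0.12,"hand":1},{"twist":0.12,"hand":1},{"twist":0.12,"hand":1},{"twist":0.034,"hand":1},{"hand":1},{"hand":1}])

```text
invalid input
```

```bash
cat >> h.py <<'E'
def st():
    s=manip.read_state(); R=np.array(s['ee_rot']); print('t',round(s['time_s'],2),'p',np.round(s['eef_pos'],4),'yaw',round(float(np.arctan2(R[1,0],R[0,0])),4),'w',round(s['width'],4),'F',np.round(s['wrist_force'],2)); return s
def rel(P,s=None):
    s=s or manip.read_state(); print('tool shift',(np.array(s['ee_rot']).T@(np.array(P)-s['eef_pos'])).round(4))
E
python3 -c "
from h import *
st(); snap('wrist','w1')
w=cv2.imread('pics/w1.png'); cv2.imwrite('pics/w1v.png',w)"
```

```text
t 0.1 p [0.1925 0.568  0.2303] yaw 1.244 w 0.0853 F [-0.55  0.72  0.34]
```

View pics/w1v.png

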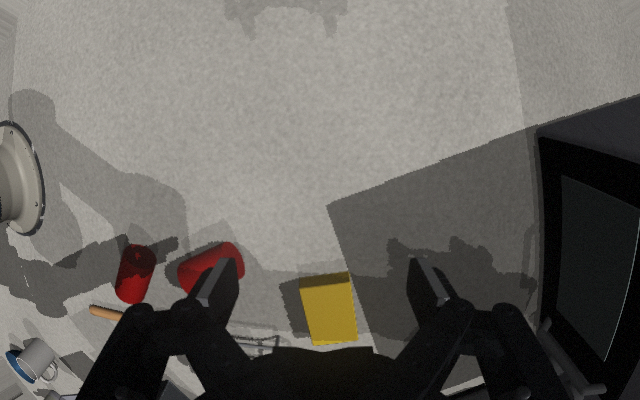

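The rows were refused, so the arm hasn't moved and this picture is from the start pose. All the keys probably have to be given in every row.

Emit:
arm_command(motion=[{"tx":-0.0107,"ty":0,"tz":-0.0234,"twist":0,"hand":1},{"tx":-0.0107,"ty":0,"tz":-0.0234,"twist":0,"hand":1},{"tx":-0.0107,"ty":0,"tz":-0.0234,"twist":0,"hand":1},{"tx":-0.0107,"ty":0,"tz":-0.0234,"twist":0,"hand":1},{"tx":-0.0107,"ty":0,"tz":-0.0234,"twist":0,"hand":1},{"tx":-0.0107,"ty":0,"tz":-0.0234,"twist":0,"hand":1},{"tx":-0.0107,"ty":0,"tz":-0.0234,"twist":0,"hand":1},{"tx":-0.0107,"ty":0,"tz":-0.0234,"twist":0,"hand":1},{"tx":-0.0107,"ty":0,"tz":-0.0234,"twist":0,"hand":1},{"tx":-0.0107,"ty":0,"tz":-0.0234,"twist":0,"hand":1},{"tx":-0.0107,"ty":0,"tz":-0.0234,"twist":0,"hand":1},{"tx":-0.0107,"ty":0,"tz":-0.0234,"twist":0,"hand":1},{"tx":-0.0107,"ty":0,"tz":-0.0234,"twist":0,"hand":1},{"tx":-0.0107,"ty":0,"tz":-0.0234,"twist":0,"hand":1},{"tx":0,"ty":0,"tz":0,"twist":0.12,"hand":1},{"tx":0,"ty":0,"tz":0,"twist":0.12,"hand":1},{"tx":0,"ty":0,"tz":0,"twist":0.12,"hand":1},{"tx":0,"ty":0,"tz":0,"twist":0.12,"hand":1},{"tx":0,"ty":0,"tz":0,"twist":0.12,"hand":1},{"tx":0,"ty":0,"tz":0,"twist":0.12,"hand":1}])

```text
time_s: 1.82
eef_pos: [0.4547, 0.3211, 0.2308]
ee_rot: [[0.869, -0.001, -0.495], [0.495, -0.0, 0.869], [-0.001, -1.0, -0.0]]
wrist_force: [0.3, 0.2, -0.1]
width: 0.0853
```

Emit:
arm_command(motion=[{"tx":0,"ty":0,"tz":0,"twist":0.12,"hand":1},{"tx":0,"ty":0,"tz":0,"twist":0.12,"hand":1},{"tx":0,"ty":0,"tz":0,"twist":0.12,"hand":1},{"tx":0,"ty":0,"tz":0,"twist":0.12,"hand":1},{"tx":0,"ty":0,"tz":0,"twist":0.12,"hand":1},{"tx":0,"ty":0,"tz":0,"twist":0.12,"hand":1},{"tx":0,"ty":0,"tz":0,"twist":0.12,"hand":1},{"tx":0,"ty":0,"tz":0,"twist":0.028,"hand":1},{"tx":0,"ty":0,"tz":0,"twist":0,"hand":1},{"tx":0,"ty":0,"tz":0,"twist":0,"hand":1}])

```text
time_s: 2.65
eef_pos: [0.4547, 0.3212, 0.231]
ee_rot: [[0.942, -0.0, 0.336], [-0.336, -0.0, 0.942], [-0.0, -1.0, -0.0]]
wrist_force: [1.1, -1.0, 0.3]
width: 0.0856
```

```bash
python3 -c "
from h import *
st(); snap('wrist','w2'); crop('w2',160,130,480,370,2.4,'w2c')"
```

```text
t 2.65 p [0.4547 0.3212 0.231 ] yaw -0.3426 w 0.0856 F [ 1.08 -0.95  0.31]
```

View pics/w2c.png

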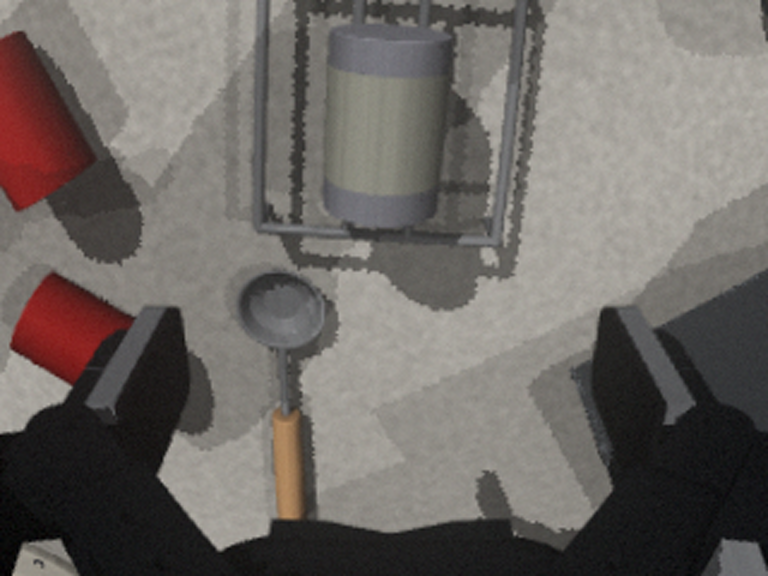

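In the wrist view the tin runs almost exactly along the tool's z. Its edge midpoints are (389.5,75) and (382,190), and the rack's rails are parallel to it.

```bash
python3 - <<'E'
from h import *
g=lambda x,y,z: at('w2',x/2.4+160,y/2.4+130,z,True)
a,b=g(389.5,75,.06),g(382,190,.06); print(a,b,np.arctan2(*(a-b)[1::-1])-np.pi/2,(a+b)/2)
for z,p,q in((.033,(262,100),(258,225)),(.033,(518,60),(498,235))):
    a,b=g(*p,z),g(*q,z); print(a,b,np.arctan2(*(a-b)[1::-1])-np.pi/2)
print('tin ends', g(391,25,.08),g(380,230,.03))
print('width',g(326,130,.06),g(447,130,.06))
E
```

```text
[0.4625 0.3396 0.06  ] [0.4417 0.2912 0.06  ] -0.4058887949278138 [0.4521 0.3154 0.06  ]
[0.3996 0.344  0.033 ] [0.3729 0.2853 0.033 ] -0.42688416663253315
[0.5202 0.3217 0.033 ] [0.485  0.2397 0.033 ] -0.4054803677356569
tin ends [0.4712 0.3623 0.08  ] [0.4295 0.2613 0.03  ]
width [0.4279 0.3259 0.06  ] [0.4781 0.308  0.06  ]
```

Emit:
arm_command(motion=[{"tx":0,"ty":0.015,"tz":0,"twist":0.065,"hand":1},{"tx":0,"ty":0.02,"tz":0,"twist":0,"hand":1},{"tx":0,"ty":0.02,"tz":0,"twist":0,"hand":1},{"tx":0,"ty":0.02,"tz":0,"twist":0,"hand":1},{"tx":0,"ty":0.02,"tz":0,"twist":0,"hand":1},{"tx":0,"ty":0.02,"tz":0,"twist":0,"hand":1},{"tx":0,"ty":0.02,"tz":0,"twist":0,"hand":1},{"tx":0,"ty":0.02,"tz":0,"twist":0,"hand":1},{"tx":0,"ty":0.02,"tz":0,"twist":0,"hand":1},{"tx":0,"ty":0.01,"tz":0,"twist":0,"hand":1},{"tx":0,"ty":0.01,"tz":0,"twist":0,"hand":1},{"tx":0,"ty":0,"tz":0,"twist":0,"hand":1},{"tx":0,"ty":0,"tz":0,"twist":0,"hand":-0.3},{"tx":0,"ty":0,"tz":0,"twist":0,"hand":-0.3},{"tx":0,"ty":0,"tz":0,"twist":0,"hand":-0.3},{"tx":0,"ty":0,"tz":0,"twist":0,"hand":-0.3},{"tx":0,"ty":0,"tz":0,"twist":0,"hand":-0.3},{"tx":0,"ty":0,"tz":0,"twist":0,"hand":-0.3},{"tx":0,"ty":0,"tz":0,"twist":0,"hand":-0.3},{"tx":0,"ty":0,"tz":0,"twist":0,"hand":-0.3}])

```text
time_s: 4.37
eef_pos: [0.4555, 0.322, 0.0384]
ee_rot: [[0.918, 0.002, 0.397], [-0.397, 0.002, 0.918], [0.001, -1.0, 0.003]]
wrist_force: [-2.0, 0.1, 6.7]
width: 0.0513
```

Emit:
arm_command(motion=[{"tx":0,"ty":-0.01,"tz":0,"twist":0,"hand":-0.3},{"tx":0,"ty":-0.017,"tz":0,"twist":0,"hand":-0.3},{"tx":0,"ty":-0.017,"tz":0,"twist":0,"hand":-0.3},{"tx":0,"ty":-0.017,"tz":0,"twist":0,"hand":-0.3},{"tx":0,"ty":-0.017,"tz":0,"twist":0,"hand":-0.3},{"tx":0,"ty":-0.017,"tz":0,"twist":0,"hand":-0.3},{"tx":0,"ty":-0.017,"tz":0,"twist":-0.11,"hand":-0.3},{"tx":0,"ty":-0.017,"tz":0,"twist":-0.11,"hand":-0.3},{"tx":0,"ty":-0.017,"tz":0,"twist":-0.11,"hand":-0.3},{"tx":0,"ty":-0.017,"tz":0,"twist":-0.11,"hand":-0.3},{"tx":0,"ty":-0.017,"tz":0,"twist":-0.113,"hand":-0.3},{"tx":0,"ty":0,"tz":0,"twist":0,"hand":-0.3},{"tx":0,"ty":0,"tz":0,"twist":0,"hand":-0.3}])

```text
time_s: 5.45
eef_pos: [0.4553, 0.3214, 0.2176]
ee_rot: [[0.99, 0.002, -0.14], [0.14, 0.001, 0.99], [0.003, -1.0, 0.001]]
wrist_force: [-0.2, -0.0, -1.0]
width: 0.0512
```

```bash
python3 -c "
from h import *
s=st(); rel([.4538,.0101,.215],s)"
```

```text
t 5.45 p [0.4553 0.3214 0.2176] yaw 0.1405 w 0.0512 F [-0.21 -0.03 -0.98]
tool shift [-0.0451  0.0022 -0.308 ]
```

Emit:
arm_command(motion=[{"tx":-0.0032,"ty":0,"tz":-0.022,"twist":0,"hand":-0.3},{"tx":-0.0032,"ty":0,"tz":-0.022,"twist":0,"hand":-0.3},{"tx":-0.0032,"ty":0,"tz":-0.022,"twist":0,"hand":-0.3},{"tx":-0.0032,"ty":0,"tz":-0.022,"twist":0,"hand":-0.3},{"tx":-0.0032,"ty":0,"tz":-0.022,"twist":0,"hand":-0.3},{"tx":-0.0032,"ty":0,"tz":-0.022,"twist":0,"hand":-0.3},{"tx":-0.0032,"ty":0,"tz":-0.022,"twist":0,"hand":-0.3},{"tx":-0.0032,"ty":0,"tz":-0.022,"twist":0,"hand":-0.3},{"tx":-0.0032,"ty":0,"tz":-0.022,"twist":0,"hand":-0.3},{"tx":-0.0032,"ty":0,"tz":-0.022,"twist":0,"hand":-0.3},{"tx":-0.0032,"ty":0,"tz":-0.022,"twist":0,"hand":-0.3},{"tx":-0.0032,"ty":0,"tz":-0.022,"twist":0,"hand":-0.3},{"tx":-0.0032,"ty":0,"tz":-0.022,"twist":0,"hand":-0.3},{"tx":-0.0032,"ty":0,"tz":-0.022,"twist":0,"hand":-0.3},{"tx":0,"ty":0,"tz":0,"twist":0,"hand":-0.3},{"tx":0,"ty":0,"tz":0,"twist":0,"hand":-0.3}])

```text
time_s: 6.78
eef_pos: [0.4542, 0.0092, 0.2148]
ee_rot: [[0.99, -0.002, -0.138], [0.138, 0.0, 0.99], [-0.002, -1.0, 0.0]]
wrist_force: [0.4, 1.0, -1.1]
width: 0.0514
```

```bash
python3 -c "
from h import *
s=st(); rel([.4538,.0101,.149],s); snap('wrist','w3'); snap('scene','s3')
a=cv2.imread('pics/w3.png')[120:400,120:520]; b=cv2.imread('pics/s3.png')[130:270,240:440]
cv2.imwrite('pics/c3.png',np.vstack([a,cv2.resize(b,(400,280))]))"
```

```text
t 6.78 p [0.4542 0.0092 0.2148] yaw 0.1389 w 0.0514 F [ 0.37  1.05 -1.14]
tool shift [-0.0001  0.0658  0.0009]
```

View pics/c3.png

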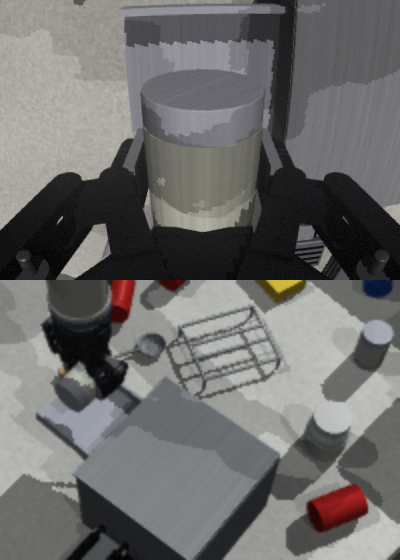

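The tin is gripped and centred in the fingers, over the tray and along its width, and the tray is empty. I'll check its offset along the axis.

```bash
python3 -c "
from h import *
p=at('w3',322,210,.2148+.0166,True); s=manip.read_state(); print(p,np.array(s['ee_rot']).T@(p-s['eef_pos']))"
```

```text
[0.4504 0.0432 0.2314] [ 0.00071732 -0.01609871  0.03304012]
```

Emit:
arm_command(motion=[{"tx":0,"ty":0.01,"tz":0.005,"twist":0,"hand":-0.3},{"tx":0,"ty":0.012,"tz":0,"twist":0,"hand":-0.3},{"tx":0,"ty":0.012,"tz":0,"twist":0,"hand":-0.3},{"tx":0,"ty":0.01,"tz":0,"twist":0,"hand":-0.3},{"tx":0,"ty":0.008,"tz":0,"twist":0,"hand":-0.3},{"tx":0,"ty":0.005,"tz":0,"twist":0,"hand":-0.3},{"tx":0,"ty":0.003,"tz":0,"twist":0,"hand":-0.3},{"tx":0,"ty":0.002,"tz":0,"twist":0,"hand":-0.3},{"tx":0,"ty":0.001,"tz":0,"twist":0,"hand":-0.3},{"tx":0,"ty":0,"tz":0,"twist":0,"hand":-0.3},{"tx":0,"ty":0,"tz":0,"twist":0,"hand":-0.3}])

```text
time_s: 7.8
eef_pos: [0.4541, 0.0149, 0.1538]
ee_rot: [[0.99, 0.001, -0.143], [0.143, -0.0, 0.99], [0.001, -1.0, -0.0]]
wrist_force: [0.2, 0.1, -0.1]
width: 0.0514
```

Emit:
arm_command(motion=[{"tx":0,"ty":0.001,"tz":0,"twist":0,"hand":-0.3},{"tx":0,"ty":0.001,"tz":0,"twist":0,"hand":-0.3},{"tx":0,"ty":0.001,"tz":0,"twist":0,"hand":-0.3},{"tx":0,"ty":0,"tz":0,"twist":0,"hand":-0.3}])

```text
time_s: 8.13
eef_pos: [0.4539, 0.0149, 0.1501]
ee_rot: [[0.99, -0.0, -0.143], [0.143, 0.0, 0.99], [-0.0, -1.0, 0.0]]
wrist_force: [0.2, -0.1, -0.5]
width: 0.0516
```

Emit:
arm_command(motion=[{"tx":0,"ty":0.001,"tz":0,"twist":0,"hand":-0.3},{"tx":0,"ty":0.0005,"tz":0,"twist":0,"hand":-0.3},{"tx":0,"ty":0,"tz":0,"twist":0,"hand":-0.3},{"tx":0,"ty":0,"tz":0,"twist":0,"hand":-0.3}])

```text
time_s: 8.47
eef_pos: [0.4539, 0.0149, 0.1487]
ee_rot: [[0.99, -0.0, -0.143], [0.143, 0.0, 0.99], [-0.0, -1.0, 0.0]]
wrist_force: [0.1, 0.1, -0.1]
width: 0.051
```

Emit:
arm_command(motion=[{"tx":0,"ty":0,"tz":0,"twist":0,"hand":0.25},{"tx":0,"ty":0,"tz":0,"twist":0,"hand":0.3},{"tx":0,"ty":0,"tz":0,"twist":0,"hand":0.35},{"tx":0,"ty":0,"tz":0,"twist":0,"hand":0.4},{"tx":0,"ty":0,"tz":0,"twist":0,"hand":0.45},{"tx":0,"ty":0,"tz":0,"twist":0,"hand":0.45},{"tx":0,"ty":0,"tz":0,"twist":0,"hand":0.45},{"tx":0,"ty":0,"tz":0,"twist":0,"hand":0.45}])

```text
time_s: 9.13
eef_pos: [0.454, 0.0149, 0.1488]
ee_rot: [[0.99, 0.0, -0.143], [0.143, -0.0, 0.99], [0.0, -1.0, -0.0]]
wrist_force: [-0.1, 1.0, 0.3]
width: 0.0618
```

Tin released between the fingers. Now I'll lift straight up.

Emit:
arm_command(motion=[{"tx":0,"ty":-0.003,"tz":0,"twist":0,"hand":0.45},{"tx":0,"ty":-0.005,"tz":0,"twist":0,"hand":0.45},{"tx":0,"ty":-0.006,"tz":0,"twist":0,"hand":0.45},{"tx":0,"ty":-0.006,"tz":0,"twist":0,"hand":0.45},{"tx":0,"ty":-0.006,"tz":0,"twist":0,"hand":0.45},{"tx":0,"ty":-0.006,"tz":0,"twist":0,"hand":0.45},{"tx":0,"ty":-0.006,"tz":0,"twist":0,"hand":0.45},{"tx":0,"ty":-0.01,"tz":0,"twist":0,"hand":0.45},{"tx":0,"ty":-0.02,"tz":0,"twist":0,"hand":0.45},{"tx":0,"ty":-0.02,"tz":0,"twist":0,"hand":0.45},{"tx":0,"ty":-0.02,"tz":0,"twist":0,"hand":0},{"tx":0,"ty":0,"tz":0,"twist":0,"hand":-1},{"tx":0,"ty":0,"tz":0,"twist":0,"hand":-1}])

```text
time_s: 10.22
eef_pos: [0.4545, 0.0149, 0.2584]
ee_rot: [[0.99, 0.003, -0.143], [0.143, -0.0, 0.99], [0.003, -1.0, -0.001]]
wrist_force: [0.0, 0.1, -0.1]
width: 0.0263
```

```bash
python3 -c "
from h import *
s=st(); rel([.6307,-.243,.2550],s); snap('wrist','w4'); snap('scene','s4')
a=cv2.imread('pics/w4.png')[100:400,120:520]; b=cv2.imread('pics/s4.png')[130:270,240:440]
cv2.imwrite('pics/c4.png',np.vstack([a,cv2.resize(b,(400,280))]))"
```

```text
t 10.22 p [0.4545 0.0149 0.2584] yaw 0.1439 w 0.0263 F [ 0.01  0.07 -0.14]
tool shift [ 0.1374  0.004  -0.2805]
```

View pics/c4.png

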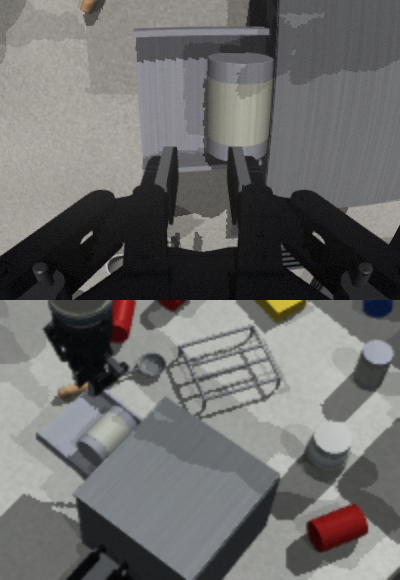

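The tin lies against the lid flap, along the tray's width. I'll check its y in the caddy frame.

```bash
python3 -c "
from h import *
R=np.array([[.9896,-.1441],[.1441,.9896]])
for u,v,z in((360,153,.185),(357,262,.172)):
  p=at('w4',u,v,z,True); print(p,R.T@(p[:2]-[.620,.0344]))
for u,v,z in ((140/2+240-0,430-300,0),):pass
"
```

```text
[0.476 0.063 0.185] [-0.13838114  0.04905296]
[ 0.4926 -0.0309  0.172 ] [-0.13548477 -0.04626254]
```

Tin centre is at caddy x ≈ -0.137, y ≈ 0.001, which meets step 1. On to the pedal.

Emit:
arm_command(motion=[{"tx":0.0098,"ty":0,"tz":-0.02,"twist":0,"hand":-1},{"tx":0.0098,"ty":0,"tz":-0.02,"twist":0,"hand":-1},{"tx":0.0098,"ty":0,"tz":-0.02,"twist":0,"hand":-1},{"tx":0.0098,"ty":0,"tz":-0.02,"twist":0,"hand":-1},{"tx":0.0098,"ty":0,"tz":-0.02,"twist":0,"hand":-1},{"tx":0.0098,"ty":0,"tz":-0.02,"twist":0,"hand":-1},{"tx":0.0098,"ty":0,"tz":-0.02,"twist":0,"hand":-1},{"tx":0.0098,"ty":0,"tz":-0.02,"twist":0,"hand":-1},{"tx":0.0098,"ty":0,"tz":-0.02,"twist":0,"hand":-1},{"tx":0.0098,"ty":0,"tz":-0.02,"twist":0,"hand":-1},{"tx":0.0098,"ty":0,"tz":-0.02,"twist":0,"hand":-1},{"tx":0.0098,"ty":0,"tz":-0.02,"twist":0,"hand":-1},{"tx":0.0098,"ty":0,"tz":-0.02,"twist":0,"hand":-1},{"tx":0.0098,"ty":0,"tz":-0.02,"twist":0,"hand":-1},{"tx":0,"ty":0,"tz":0,"twist":0,"hand":-1},{"tx":0,"ty":0,"tz":0,"twist":0,"hand":-1},{"tx":0,"ty":0,"tz":0,"twist":0,"hand":-1}])

```text
time_s: 11.73
eef_pos: [0.6295, -0.2419, 0.2555]
ee_rot: [[0.99, -0.002, -0.144], [0.144, 0.001, 0.99], [-0.002, -1.0, 0.002]]
wrist_force: [-0.6, 0.1, -0.9]
width: -0.0001
```

Emit:
arm_command(motion=[{"tx":0,"ty":0.02,"tz":0,"twist":0,"hand":-1},{"tx":0,"ty":0.02,"tz":0,"twist":0,"hand":-1},{"tx":0,"ty":0.02,"tz":0,"twist":0,"hand":-1},{"tx":0,"ty":0.02,"tz":0,"twist":0,"hand":-1},{"tx":0,"ty":0.02,"tz":0,"twist":0,"hand":-1},{"tx":0,"ty":0.02,"tz":0,"twist":0,"hand":-1},{"tx":0,"ty":0.02,"tz":0,"twist":0,"hand":-1},{"tx":0,"ty":0.015,"tz":0,"twist":0,"hand":-1},{"tx":0,"ty":0.01,"tz":0,"twist":0,"hand":-1},{"tx":0,"ty":0,"tz":0,"twist":0,"hand":-1},{"tx":0,"ty":0,"tz":0,"twist":0,"hand":-1},{"tx":0,"ty":0,"tz":0,"twist":0,"hand":-1}])

```text
time_s: 12.73
eef_pos: [0.6304, -0.2424, 0.0937]
ee_rot: [[0.99, 0.002, -0.144], [0.144, -0.001, 0.99], [0.002, -1.0, -0.001]]
wrist_force: [-0.2, -0.3, 1.0]
width: 0.0001
```

```bash
python3 -c "
from h import *
s=st(); snap('wrist','w5'); snap('scene','s5')
a=cv2.imread('pics/w5.png')[100:400,120:520]; b=cv2.imread('pics/s5.png')[190:330,200:400]
cv2.imwrite('pics/c5.png',np.vstack([a,cv2.resize(b,(400,280))]))"
```

```text
t 12.73 p [ 0.6304 -0.2424  0.0937] yaw 0.1443 w 0.0001 F [-0.23 -0.31  0.98]
```

View pics/c5.png

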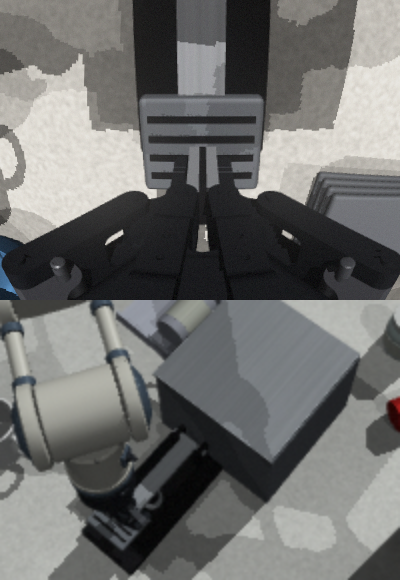

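Fingers are centred over the pad. I'll press down in small stages and watch the force.

Emit:
arm_command(motion=[{"tx":0,"ty":0.005,"tz":0,"twist":0,"hand":-1},{"tx":0,"ty":0.005,"tz":0,"twist":0,"hand":-1},{"tx":0,"ty":0.003,"tz":0,"twist":0,"hand":-1},{"tx":0,"ty":0.0015,"tz":0,"twist":0,"hand":-1},{"tx":0,"ty":0.001,"tz":0,"twist":0,"hand":-1},{"tx":0,"ty":0.001,"tz":0,"twist":0,"hand":-1},{"tx":0,"ty":0.001,"tz":0,"twist":0,"hand":-1},{"tx":0,"ty":0.001,"tz":0,"twist":0,"hand":-1},{"tx":0,"ty":0.001,"tz":0,"twist":0,"hand":-1},{"tx":0,"ty":0.001,"tz":0,"twist":0,"hand":-1},{"tx":0,"ty":0,"tz":0,"twist":0,"hand":-1}])

```text
time_s: 13.75
eef_pos: [0.6299, -0.2427, 0.0724]
ee_rot: [[0.99, 0.001, -0.143], [0.143, -0.001, 0.99], [0.0, -1.0, -0.001]]
wrist_force: [-1.8, 0.3, 5.4]
width: -0.0005
```

Emit:
arm_command(motion=[{"tx":0,"ty":0.0015,"tz":0,"twist":0,"hand":-1},{"tx":0,"ty":0.0015,"tz":0,"twist":0,"hand":-1},{"tx":0,"ty":0.0015,"tz":0,"twist":0,"hand":-1},{"tx":0,"ty":0.0015,"tz":0,"twist":0,"hand":-1},{"tx":0,"ty":0.0015,"tz":0,"twist":0,"hand":-1},{"tx":0,"ty":0.0015,"tz":0,"twist":0,"hand":-1},{"tx":0,"ty":0.0015,"tz":0,"twist":0,"hand":-1},{"tx":0,"ty":0.0015,"tz":0,"twist":0,"hand":-1},{"tx":0,"ty":0.0015,"tz":0,"twist":0,"hand":-1},{"tx":0,"ty":0.0015,"tz":0,"twist":0,"hand":-1},{"tx":0,"ty":0.0015,"tz":0,"twist":0,"hand":-1},{"tx":0,"ty":0,"tz":0,"twist":0,"hand":-1},{"tx":0,"ty":0,"tz":0,"twist":0,"hand":-1}])

```text
time_s: 14.83
eef_pos: [0.6299, -0.2424, 0.0561]
ee_rot: [[0.99, 0.0, -0.144], [0.144, -0.0, 0.99], [0.0, -1.0, -0.0]]
wrist_force: [-3.3, 1.2, 6.3]
width: 0.0
```

Emit:
arm_command(motion=[{"tx":0,"ty":0.001,"tz":0,"twist":0,"hand":-1},{"tx":0,"ty":0.001,"tz":0,"twist":0,"hand":-1},{"tx":0,"ty":0.001,"tz":0,"twist":0,"hand":-1},{"tx":0,"ty":0.001,"tz":0,"twist":0,"hand":-1},{"tx":0,"ty":0,"tz":0,"twist":0,"hand":-1},{"tx":0,"ty":0,"tz":0,"twist":0,"hand":-1}])

```text
time_s: 15.33
eef_pos: [0.63, -0.2422, 0.0525]
ee_rot: [[0.99, 0.001, -0.144], [0.144, 0.0, 0.99], [0.001, -1.0, 0.0]]
wrist_force: [-3.3, 3.0, 7.6]
width: -0.0
```

Emit:
arm_command(motion=[{"tx":0,"ty":0.0007,"tz":0,"twist":0,"hand":-1},{"tx":0,"ty":0.0007,"tz":0,"twist":0,"hand":-1},{"tx":0,"ty":0,"tz":0,"twist":0,"hand":-1}])

```text
time_s: 15.58
eef_pos: [0.63, -0.2422, 0.0512]
ee_rot: [[0.99, 0.001, -0.144], [0.144, 0.0, 0.99], [0.001, -1.0, 0.0]]
wrist_force: [-4.5, 2.3, 8.1]
width: -0.0
```

Emit:
arm_command(motion=[{"tx":0,"ty":0.0005,"tz":0,"twist":0,"hand":-1},{"tx":0,"ty":0.0005,"tz":0,"twist":0,"hand":-1},{"tx":0,"ty":0,"tz":0,"twist":0,"hand":-1}])

```text
time_s: 15.83
eef_pos: [0.6301, -0.2421, 0.0503]
ee_rot: [[0.99, 0.001, -0.144], [0.144, 0.0, 0.99], [0.001, -1.0, 0.0]]
wrist_force: [-3.2, 3.2, 8.2]
width: -0.0004
```

Emit:
arm_command(motion=[{"tx":0,"ty":0.0005,"tz":0,"twist":0,"hand":-1},{"tx":0,"ty":0.0005,"tz":0,"twist":0,"hand":-1},{"tx":0,"ty":0,"tz":0,"twist":0,"hand":-1}])

```text
time_s: 16.08
eef_pos: [0.6301, -0.2421, 0.0493]
ee_rot: [[0.99, 0.001, -0.144], [0.144, 0.0, 0.99], [0.001, -1.0, 0.0]]
wrist_force: [-3.5, 2.8, 7.8]
width: -0.0001
```

Emit:
arm_command(motion=[{"tx":0,"ty":0.0005,"tz":0,"twist":0,"hand":-1},{"tx":0,"ty":0.0003,"tz":0,"twist":0,"hand":-1},{"tx":0,"ty":0,"tz":0,"twist":0,"hand":-1}])

```text
time_s: 16.33
eef_pos: [0.6302, -0.2421, 0.0486]
ee_rot: [[0.99, 0.001, -0.144], [0.144, 0.0, 0.99], [0.001, -1.0, 0.0]]
wrist_force: [-3.5, 2.0, 9.1]
width: 0.0001
```

Emit:
arm_command(motion=[{"tx":0,"ty":0.0005,"tz":0,"twist":0,"hand":-1},{"tx":0,"ty":0.0003,"tz":0,"twist":0,"hand":-1},{"tx":0,"ty":0,"tz":0,"twist":0,"hand":-1}])

```text
time_s: 16.58
eef_pos: [0.6302, -0.2421, 0.0478]
ee_rot: [[0.99, 0.001, -0.144], [0.144, 0.0, 0.99], [0.001, -1.0, 0.0]]
wrist_force: [-2.4, 3.5, 9.0]
width: 0.0005
```

```bash
python3 -c "
from h import *
for i in range(3): st(); snap('scene','s6')"
```

```text
t 16.58 p [ 0.6302 -0.2421  0.0478] yaw 0.1444 w 0.0005 F [-2.43  3.53  9.02]
t 16.63 p [ 0.6302 -0.2421  0.0479] yaw 0.1444 w -0.0001 F [-3.    2.89  8.07]
t 16.68 p [ 0.6303 -0.2421  0.0479] yaw 0.1444 w -0.0002 F [-3.41  2.83  8.74]
```

Emit:
arm_command(motion=[{"tx":0,"ty":0.0005,"tz":0,"twist":0,"hand":-1},{"tx":0,"ty":0.0003,"tz":0,"twist":0,"hand":-1},{"tx":0,"ty":0,"tz":0,"twist":0,"hand":-1}])

```text
time_s: 16.98
eef_pos: [0.6303, -0.2421, 0.0471]
ee_rot: [[0.99, 0.001, -0.144], [0.144, 0.0, 0.99], [0.002, -1.0, 0.0]]
wrist_force: [-2.6, 2.8, 8.6]
width: 0.0
```

Emit:
arm_command(motion=[{"tx":0,"ty":0.0005,"tz":0,"twist":0,"hand":-1},{"tx":0,"ty":0.0005,"tz":0,"twist":0,"hand":-1},{"tx":0,"ty":0,"tz":0,"twist":0,"hand":-1}])

```text
time_s: 17.23
eef_pos: [0.6304, -0.2421, 0.0466]
ee_rot: [[0.99, 0.002, -0.144], [0.144, 0.0, 0.99], [0.002, -1.0, -0.0]]
wrist_force: [-3.6, 4.1, 10.6]
width: 0.0001
```

Emit:
arm_command(motion=[{"tx":0,"ty":0.0005,"tz":0,"twist":0,"hand":-1},{"tx":0,"ty":0,"tz":0,"twist":0,"hand":-1},{"tx":0,"ty":0,"tz":0,"twist":0,"hand":-1}])

```text
time_s: 17.48
eef_pos: [0.6304, -0.2421, 0.0465]
ee_rot: [[0.99, 0.002, -0.144], [0.144, 0.0, 0.99], [0.002, -1.0, -0.0]]
wrist_force: [-4.9, 4.1, 11.9]
width: 0.0
```

The force now rises without further travel (about 12 N, up about 3 N), so the pedal is on its stop. I'll hold and check the lid and tin.

Emit:
arm_command(motion=[{"tx":0,"ty":0,"tz":0,"twist":0,"hand":-1},{"tx":0,"ty":0,"tz":0,"twist":0,"hand":-1},{"tx":0,"ty":0,"tz":0,"twist":0,"hand":-1},{"tx":0,"ty":0,"tz":0,"twist":0,"hand":-1},{"tx":0,"ty":0,"tz":0,"twist":0,"hand":-1},{"tx":0,"ty":0,"tz":0,"twist":0,"hand":-1},{"tx":0,"ty":0,"tz":0,"twist":0,"hand":-1},{"tx":0,"ty":0,"tz":0,"twist":0,"hand":-1},{"tx":0,"ty":0,"tz":0,"twist":0,"hand":-1},{"tx":0,"ty":0,"tz":0,"twist":0,"hand":-1}])

```text
time_s: 18.32
eef_pos: [0.6304, -0.2421, 0.0465]
ee_rot: [[0.99, 0.002, -0.144], [0.144, 0.0, 0.99], [0.002, -1.0, -0.0]]
wrist_force: [-4.6, 3.2, 12.1]
width: -0.0001
```

```bash
python3 -c "
from h import *
s=st(); snap('top','t7'); snap('scene','s7')
b=cv2.imread('pics/s7.png')[130:330,190:400]; a=cv2.imread('pics/t7.png')[130:260,280:430]
cv2.imwrite('pics/c7.png',np.hstack([cv2.resize(a,(400,347)),cv2.resize(b,(364,347))]))"
```

```text
t 18.32 p [ 0.6304 -0.2421  0.0465] yaw 0.1444 w -0.0001 F [-4.61  3.18 12.13]
```

View pics/c7.png

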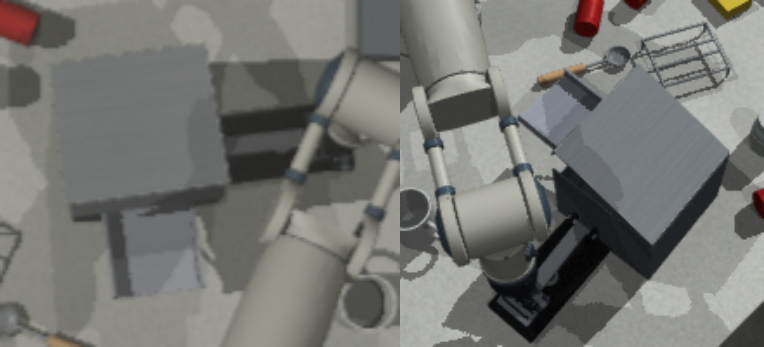

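The tray is empty and the lid stands open, so the tin has rolled in. I'll ease the pedal up slowly.

Emit:
arm_command(motion=[{"tx":0,"ty":-0.0005,"tz":0,"twist":0,"hand":-1},{"tx":0,"ty":-0.001,"tz":0,"twist":0,"hand":-1},{"tx":0,"ty":-0.001,"tz":0,"twist":0,"hand":-1},{"tx":0,"ty":-0.0015,"tz":0,"twist":0,"hand":-1},{"tx":0,"ty":-0.0015,"tz":0,"twist":0,"hand":-1},{"tx":0,"ty":-0.0015,"tz":0,"twist":0,"hand":-1},{"tx":0,"ty":-0.0015,"tz":0,"twist":0,"hand":-1},{"tx":0,"ty":-0.0015,"tz":0,"twist":0,"hand":-1},{"tx":0,"ty":-0.0015,"tz":0,"twist":0,"hand":-1},{"tx":0,"ty":-0.0015,"tz":0,"twist":0,"hand":-1},{"tx":0,"ty":-0.0015,"tz":0,"twist":0,"hand":-1},{"tx":0,"ty":-0.0015,"tz":0,"twist":0,"hand":-1},{"tx":0,"ty":-0.0015,"tz":0,"twist":0,"hand":-1},{"tx":0,"ty":-0.0015,"tz":0,"twist":0,"hand":-1},{"tx":0,"ty":-0.0015,"tz":0,"twist":0,"hand":-1},{"tx":0,"ty":-0.0015,"tz":0,"twist":0,"hand":-1},{"tx":0,"ty":-0.0015,"tz":0,"twist":0,"hand":-1},{"tx":0,"ty":-0.0015,"tz":0,"twist":0,"hand":-1}])

```text
time_s: 19.92
eef_pos: [0.6304, -0.2434, 0.0703]
ee_rot: [[0.99, 0.002, -0.143], [0.143, -0.002, 0.99], [0.002, -1.0, -0.002]]
wrist_force: [-0.9, -1.3, 6.4]
width: 0.0002
```

Emit:
arm_command(motion=[{"tx":0,"ty":-0.001,"tz":0,"twist":0,"hand":-1},{"tx":0,"ty":-0.001,"tz":0,"twist":0,"hand":-1},{"tx":0,"ty":-0.001,"tz":0,"twist":0,"hand":-1},{"tx":0,"ty":-0.001,"tz":0,"twist":0,"hand":-1},{"tx":0,"ty":-0.001,"tz":0,"twist":0,"hand":-1},{"tx":0,"ty":-0.001,"tz":0,"twist":0,"hand":-1},{"tx":0,"ty":-0.001,"tz":0,"twist":0,"hand":-1},{"tx":0,"ty":-0.001,"tz":0,"twist":0,"hand":-1},{"tx":0,"ty":-0.001,"tz":0,"twist":0,"hand":-1},{"tx":0,"ty":-0.001,"tz":0,"twist":0,"hand":-1},{"tx":0,"ty":-0.001,"tz":0,"twist":0,"hand":-1},{"tx":0,"ty":-0.001,"tz":0,"twist":0,"hand":-1},{"tx":0,"ty":-0.001,"tz":0,"twist":0,"hand":-1},{"tx":0,"ty":-0.001,"tz":0,"twist":0,"hand":-1},{"tx":0,"ty":0,"tz":0,"twist":0,"hand":-1},{"tx":0,"ty":0,"tz":0,"twist":0,"hand":-1}])

```text
time_s: 21.25
eef_pos: [0.6299, -0.2424, 0.0824]
ee_rot: [[0.99, -0.0, -0.144], [0.144, 0.0, 0.99], [-0.0, -1.0, 0.0]]
wrist_force: [0.2, 0.4, -0.2]
width: -0.0001
```

Now I'm off the pad with zero force. I'll lift clear and check.

Emit:
arm_command(motion=[{"tx":0,"ty":-0.005,"tz":0,"twist":0,"hand":-1},{"tx":0,"ty":-0.01,"tz":0,"twist":0,"hand":-1},{"tx":0,"ty":-0.02,"tz":0,"twist":0,"hand":-1},{"tx":0,"ty":-0.02,"tz":0,"twist":0,"hand":-1},{"tx":0,"ty":-0.02,"tz":0,"twist":0,"hand":-1},{"tx":0,"ty":-0.02,"tz":0,"twist":0,"hand":-1},{"tx":0,"ty":0,"tz":0,"twist":0,"hand":-1},{"tx":0,"ty":0,"tz":0,"twist":0,"hand":-1},{"tx":0,"ty":0,"tz":0,"twist":0,"hand":-1},{"tx":0,"ty":0,"tz":0,"twist":0,"hand":-1}])

```text
time_s: 22.08
eef_pos: [0.6294, -0.2423, 0.1758]
ee_rot: [[0.99, -0.002, -0.143], [0.143, 0.001, 0.99], [-0.002, -1.0, 0.001]]
wrist_force: [0.1, -0.1, -1.1]
width: 0.0001
```

```bash
python3 -c "
from h import *
s=st(); snap('top','t8'); snap('scene','s8')
b=cv2.imread('pics/s8.png')[130:330,190:400]; a=cv2.imread('pics/t8.png')[100:300,150:500]
cv2.imwrite('pics/c8.png',np.hstack([cv2.resize(a,(420,240)),cv2.resize(b,(378,240+120))[:240]]))
a,b=[cv2.imread('pics/%s.png'%n)[140:206,296:362].astype(float) for n in('top','t8')]; print('lid diff',abs(a-b).mean())"
```

```text
t 22.08 p [ 0.6294 -0.2423  0.1758] yaw 0.144 w 0.0001 F [ 0.06 -0.09 -1.06]
lid diff 6.9041934496479955
```

View pics/c8.png

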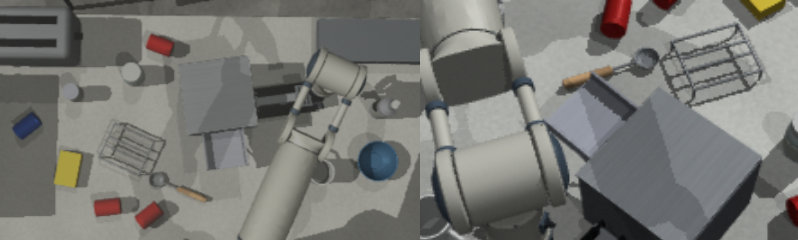

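The lid is closed, the tray and rack are empty, the bystanders are in place and the arm is clear of everything. Handing in.

```bash
python3 -c "
from h import *
print(manip.sign_off())"
```

```text
the job is handed in; nothing more can be done
None
```

The job is done and handed in at about 22 s of the 64 s allowed; the sign-off gave no verdict.

- **Loading:** I took the tin off the rack and laid it crosswise on the tray. It rolled to the closed lid and rested at about x = -0.137 m, y = 0.001 m in the caddy frame.
- **Pedal:** I pressed it down about 31 mm in small steps until the force rose without further travel. It read about 12 N vertical and 13.4 N in total against the 20 N limit, and I held it there for about 1 s. I then raised it at 12–18 mm/s until the force fell to zero, and lifted clear.
- **Last checks:** In the pictures the tray and rack are empty, the lid looks shut, the bystanders in view have not visibly moved, and the arm touches nothing. The mug and pad were partly hidden by the arm.
- **Not confirmed directly:** No camera sees into the bin, so I infer the tin is inside from the empty tray. Lid angle and lid speed were not measured. The before-and-after comparison of the lid area differed by about 7 grey levels, which I put down to the arm's shadow but did not check.
- **Refused move:** The first two move calls were refused because some row fields were missing, and nothing moved.

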